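# Index the coaster turntable to the next hole

### The job

Bring the next coaster round: with the fingertips press the indexing plunger (the black dished head near the edge of the turntable) down to free its pin, push the table round clockwise, seen from above, to the very next hole, a quarter turn on, and let the plunger spring fully up into it, then take the hand away. Nothing is to be grasped or lifted; the coasters are tacky, so do not touch them or shake them off their studs, and leave the other things on the bench where they stand.

Things in the scene. Friction and masses are not known exactly. Their poses are not given: they have to be found in the camera images.
- turntable (a joint): turning angle of the round table (platter) of the indexing turntable, rad: 0 at the start hole, grows as the table turns clockwise seen from above; the four holes are a quarter turn apart, so the next hole is at 1.571. The table turns freely but for slight friction (about 0.15 N m), and has about 0.01 rad of play when the pin is in a hole.
- plunger (a joint): how far the indexing plunger is pressed down, m: 0 fully up (its pin in a hole), 0.015 at its stop. The spring pushes it up with about 5 N at the top, 10 N at the stop. The plunger rides round on the table and holds a pin that sticks up from below into a hole of the fixed ring; the pin is clear of the hole from 0.012 on, and between two holes it cannot come back further than about 0.0115 until the next hole is over the pin, where it springs up by itself.
- plunger_head (a point): centre of the floor of the plunger's round black dished head, where it is pressed. Head 54 mm in diameter, its floor 44 mm across inside a rim 8 mm high and 5 mm wide; floor 80 mm above the work surface when up (it sinks 15 mm at the stop). It stands near the edge of the table, 132 mm from the turning axis, and goes round with the table.
- table_axis (a point): point on the vertical turning axis, in the top face of the round table, 54 mm above the work surface. Aluminium table 320 mm in diameter covered with a round of baking paper; round it, with its top 1 mm higher, the fixed steel ring (402 mm outside) with four brass-bushed holes, 13 mm wide, 179 mm from the axis. Base and ring are bolted down.
- pin_tip (a point): domed tip of the plunger's 10 mm steel pin, 179 mm from the axis, straight outward of the plunger head; with the plunger up it shows in a hole of the ring, 2 mm above the ring's top.
- coaster1: a square coaster, 85 x 85 x 8 mm, poured with teal resin over two thirds, still tacky, loose on four 8 mm rubber studs on the turntable, one of four in a two-by-two square; origin at the centre of its underside, z up.
- seat1 (a point): centre of the four stud tops under coaster1, 66 mm from the turning axis; goes round with the table, 62 mm above the work surface.
- coaster2: a square coaster, 85 x 85 x 8 mm, poured with teal resin over two thirds, still tacky, loose on four 8 mm rubber studs on the turntable, one of four in a two-by-two square; origin at the centre of its underside, z up.
- seat2 (a point): centre of the four stud tops under coaster2, 66 mm from the turning axis; goes round with the table, 62 mm above the work surface.
- coaster3: a square coaster, 85 x 85 x 8 mm, bare, sand-coloured, loose on four 8 mm rubber studs on the turntable, one of four in a two-by-two square; origin at the centre of its underside, z up.
- seat3 (a point): centre of the four stud tops under coaster3, 66 mm from the turning axis; goes round with the table, 62 mm above the work surface.
- coaster4: a square coaster, 85 x 85 x 8 mm, bare, sand-coloured, loose on four 8 mm rubber studs on the turntable, one of four in a two-by-two square; origin at the centre of its underside, z up.
- seat4 (a point): centre of the four stud tops under coaster4, 66 mm from the turning axis; goes round with the table, 62 mm above the work surface.
- jar1: a pigment jar with a black lid, 70 mm in diameter, 66 mm tall; stands by, not part of the work; origin at the centre of its underside.
- cup1: an empty paper cup, 72 mm wide at the mouth, 72 mm tall; stands by, not part of the work; origin at the centre of its underside.
- tape: a roll of yellow masking tape lying flat, 88 mm in diameter, 24 mm tall; stands by, not part of the work; origin at the centre of its underside.
- cup2: a paper cup 80 mm tall with a mixing stick leaning in it up to 140 mm; stands by, not part of the work; origin at the centre of its underside.
- jar2: a larger pigment jar with a black lid, 76 mm in diameter, 74 mm tall; stands by, not part of the work; origin at the centre of its underside.
- hardener: a clear bottle with a white cap, 60 mm in diameter, 150 mm tall; stands by, not part of the work; origin at the centre of its underside.
- spare: a bare coaster lying on the table, 85 x 85 x 8 mm; stands by, not part of the work; origin at the centre of its underside.
Things that resemble listed ones, but are neither listed nor needed, are in the scene too. Leave any purple or yellow look-alike of the coaster4 alone.

How it is judged:
By the outcome, as a careful person would: the job done as asked, in the order asked, and still so for the second after the job is handed in, with the robot touching nothing.
It also fails if it takes over 42 s, if anything falls off the work surface, if the arm or the gripper's body presses on something with over 40 N, if the wrist force passes 120 N, or if a joint passes its speed limit or range.

### The arm

A 6-joint arm with a two-finger parallel gripper is mounted at the origin on the work surface. World frame = base frame: x ahead of the robot, y to its left, z up, the work surface at z = 0. Lengths are in mm, angles in degrees, forces in N, time in s.
With the tool pointing down it reaches from about 300 to 775 mm from the base axis. Payload 14.6 kg.
Tool frame: the origin (TCP) lies on the centre line of the jaws, within the pads' length; the fingertips stand 8 mm ahead of it and the grasp point (between the pads) lies 11 mm behind it; z points along the fingers, y is the direction in which the jaws open and shut (so a half turn about z gives the same grasp; the last joint's range is limited). The gripper opens to 85 mm and grips with 20 to 120 N. Pads are 22 mm wide; open, the fingers measure 114 mm over their backs; the gripper's body (76 mm by 85 mm) begins 54 mm behind the grasp point. The pads swing forward as they close: fully open they stand 13 mm farther back than shut.
Start: joints at [61.501, 17.183, 87.147, -0, 75.671, -3.816], TCP at [229.675, 499.739, 239.281] pointing down, gripper open.
Joint ranges: [-173.82, 173.82], [-45.26, 126.66], [13.44, 144.39], [-59.66, 239.66], [0, 175.72], [-146.38, 146.38]. Speed limits (degrees/s): [127.2, 127.2, 147.25, 180, 180, 180].

### API

Orientations are given as a 3x3 rotation matrix whose columns are the frame's x, y, z axes.
In Python, from workcell import robot, vision, ticket gives the robot as it stands. The module is installed in compiled form; this text tells all that it offers.
- The arm moves only by the tool carry_out, never from a script. Its argument "moves" is a list of rows, each a list of 2 entries, a list of its own where there are three numbers: the shift along the tool's x, y, z in mm, then the turn, a rotation vector about the tool's x, y, z in rad. A call has 1 to 10 rows; each row shifts and turns the pose as measured when the row begins, along the tool's axes as they then stand; what a row does not reach is not made up. A row lasts 1/12 s, in which the tool goes at most 41.7 mm and 7.16 degrees, less where a joint would pass 70% of its speed; a pose out of reach is approached as far as the arm can. A call is refused whole if a number of a shift passes 41.7 or a number of a turn 0.125, either way. A call with a gripper value outside its range is refused whole. "claw" is the closure in counts, from 0 (fully open) to 255 (shut), set as the call begins (left out, the last holds). The fingers move at their own pace and stop on an object; the grip force is fixed at half the most. Time passes only in rows, so rows that do not move let the fingers close. It gives the time, the measured TCP pose, the force and the opening at its end, in the units of the state.
- robot.sense(): the state, without advancing time (a new reading comes with each control period).
- vision.snapshot(name): name is "side" or "top" or "wrist"; returns the picture (384x512x3 uint8, red, green, blue); there is no depth.
- vision.camera_info(name): a dict with "K" (3x3 intrinsics, pixels), "k1" (the pictures are not rectified: a ray, as slopes to the right and down, at radius r is drawn at 1 + k1 r^2 times it, then the intrinsics apply), "rvec" (rotation vector, rad) and "tvec" (3), from world to camera coordinates, as OpenCV has them; the wrist camera has in their place "T_tool_cam" (4x4, takes a point from camera to tool coordinates, whose origin is the TCP and whose axes are the flange's). Camera axes: x right, y down, z forward; pixel columns grow to the right and rows downward; lengths in mm; the calibration is good to about 2 mm. A picture is of the moment at which its call begins: read the wrist's pose just before it. camera_info takes no time and is no camera call.
- ticket.hand_in(): hands the job in, once; it reports no verdict.
The state is a dict: "time_s": time; "q": joint angles; "qd": joint speeds; "joint_torque": joint torques, N m; "position": TCP position; "orientation": TCP orientation; "wrist_force": force on the tool from outside, world axes, zero at the start; "torque": the same for the moment, N m; "gripper_width": opening from 0.0 (shut) to 1.0 (fully open).
Only numpy, scipy, OpenCV 4.12 (cv2) and the standard library are available. Lean on these libraries where they do the work, as an engineer would, in place of code of your own. Each camera call takes 0.05 s, during which the arm holds its last target.

## Working session

There is one attempt and no reset: what is moved stays moved. The work goes in short steps, Python scripts to look and compute and a tool call to move; the robot and the scene stay as the last step left them, time stands still between calls to the robot, and variables do not carry over. Pictures are saved under pics/ and viewed, and the job is handed in when it is done.

Besides the shell and the picture viewer there is one more tool, called after "Emit:" as name(argument=value, ...), one argument or row to a line, values as JSON. carry_out: Moves the arm, as the interface text tells. Its arguments: {"type":"object","properties":{"moves":{"type":"array"},"claw":{"type":"number"}},"required":["moves"]}

```bash
mkdir -p pics; python3 - <<'E'
from workcell import robot, vision
import cv2
s=robot.sense(); print({k:s[k] for k in('time_s','position','orientation','wrist_force','gripper_width')})
for n in('top','side','wrist'):
    cv2.imwrite(f'pics/{n}0.png',vision.snapshot(n)[:,:,::-1]); print(n,vision.camera_info(n))
E
```

```text
{'time_s': 0.0, 'position': array([229.58219422, 499.53885288, 238.69872944]), 'orientation': array([[-9.08620796e-01,  4.17621766e-01, -5.56083851e-04],
       [ 4.17622132e-01,  9.08620176e-01, -1.06321894e-03],
       [ 6.12456359e-05, -1.19829576e-03, -9.99999280e-01]]), 'wrist_force': array([-0.45728329, -0.51560671,  0.74088371]), 'gripper_width': 1.0004977028419482}
top {'K': array([[471.14162865,   0.        , 252.31461934],
       [  0.        , 471.14162865, 188.85218142],
       [  0.        ,   0.        ,   1.        ]]), 'k1': -0.1829369888890621, 'rvec': array([ 2.13652622, -2.12512354,  0.18787403]), 'tvec': array([  -4.61760784,  530.37131568, 1869.20520052])}
side {'K': array([[425.37070119,   0.        , 248.42457476],
       [  0.        , 425.37070119, 186.20782379],
       [  0.        ,   0.        ,   1.        ]]), 'k1': -0.1083356070727641, 'rvec': array([ 2.33674996, -0.72444301,  0.24620672]), 'tvec': array([-448.09692863,  286.83087196, 1465.07953376])}
wrist {'K': array([[271.70990182,   0.        , 256.40171109],
       [  0.        , 271.70990182, 193.14342584],
       [  0.        ,   0.        ,   1.        ]]), 'k1': -0.05353216384090002, 'T_tool_cam': array([[ 5.56617435e-04, -9.51313497e-01, -3.08224466e-01,
         7.97811685e+01],
       [ 9.99999777e-01,  4.16006557e-04,  5.21907495e-04,
         1.16861984e+00],
       [-3.68274245e-04, -3.08224688e-01,  9.51313516e-01,
        -1.34886135e+02],
       [ 0.00000000e+00,  0.00000000e+00,  0.00000000e+00,
         1.00000000e+00]])}
```

View pics/top0.png

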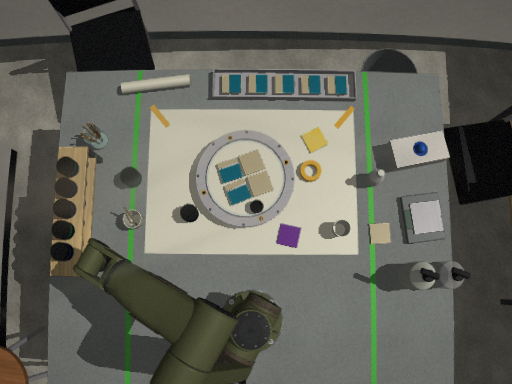

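View pics/side0.png

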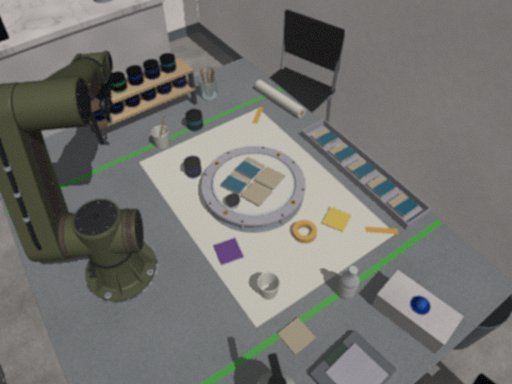

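View pics/wrist0.png

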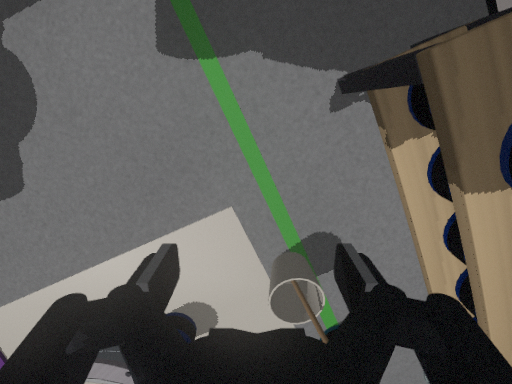

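The top view shows the table with its centre near (245,178). These could be taken for the plunger head:
- The black disc on the table at top (257,207), side (232,201).
- The black jar lid at (189,213), which is off the table.
- The dark jar at (130,177).
- The rack jars at (65,165–250).

I choose (257,207), because it is on the table near the edge. Next I crop in on it and measure.

```bash
cat > h.py <<'E'
import numpy as np, cv2
from workcell import robot, vision
def rays(n,px):
    i=vision.camera_info(n); K=i['K']; p=(np.atleast_2d(px)-K[:2,2])/K[0,0]
    k=i['k1']; u=p.copy()
    for _ in range(20): u=p/(1+k*(u**2).sum(1,keepdims=True))
    d=np.c_[u,np.ones(len(u))]
    if n=='wrist':
        s=robot.sense(); R=s['orientation']; T=i['T_tool_cam']
        return R@T[:3,3]+s['position'], d@(R@T[:3,:3]).T
    R=cv2.Rodrigues(i['rvec'])[0]; return -R.T@i['tvec'], d@R
def plane(n,px,z):
    c,d=rays(n,px); return c+d*((z-c[2])/d[:,2])[:,None]
E
python3 - <<'E'
from h import *
t=cv2.imread('pics/top0.png'); s=cv2.imread('pics/side0.png')
a=cv2.resize(t[120:235,185:305],None,fx=5,fy=5,interpolation=cv2.INTER_CUBIC); cv2.imwrite('pics/topc.png',a)
b=cv2.resize(s[135:240,190:315],None,fx=6,fy=5.7*6/5.7,interpolation=cv2.INTER_CUBIC)[:600]; cv2.imwrite('pics/sidec.png',b)
for n,im,(x0,x1,y0,y1) in(('top',t,(240,275,190,225)),('side',s,(218,248,185,215))):
    m=(im.max(2)<60).astype('uint8'); k=np.zeros_like(m);k[y0:y1,x0:x1]=m[y0:y1,x0:x1]
    for c in cv2.findContours(k,0,1)[0]:
        if cv2.contourArea(c)>20: e=cv2.minEnclosingCircle(c); M=cv2.moments(c); p=(M['m10']/M['m00'],M['m01']/M['m00']); print(n,e,p,plane(n,p,84))
# brass bushings
for n,im,(x0,x1,y0,y1) in(('top',t,(190,300,125,232)),('side',s,(190,315,140,240))):
    h=cv2.cvtColor(im,cv2.COLOR_BGR2HSV); m=((h[...,0]>5)&(h[...,0]<22)&(h[...,1]>90)).astype('uint8');k=np.zeros_like(m);k[y0:y1,x0:x1]=m[y0:y1,x0:x1]
    N,l,st,ce=cv2.connectedComponentsWithStats(k)
    for j in range(1,N):
        if 2<st[j,4]<60: print(n,ce[j],st[j,4],plane(n,ce[j],55)[0])
E
```

```text
top ((256.0, 206.0833282470703), 6.351498126983643) (255.93457943925233, 206.35981308411215) [[453.44054826 -16.44312804  84.        ]]
top [229.63636364 137.54545455] 11 [743.8836817   93.16815041  55.        ]
top [286.11111111 162.05555556] 18 [ 641.0620954  -139.59491078   55.        ]
top [203.22727273 192.09090909] 22 [514.4557905  196.94594754  55.        ]
top [260.41176471 217.76470588] 17 [411.4108262  -34.82670935  55.        ]
side [216. 163.] 3 [515.78123401 194.02142418  55.        ]
side [292.5 202. ] 4 [ 644.54734706 -140.52118826   55.        ]
```

View pics/topc.png

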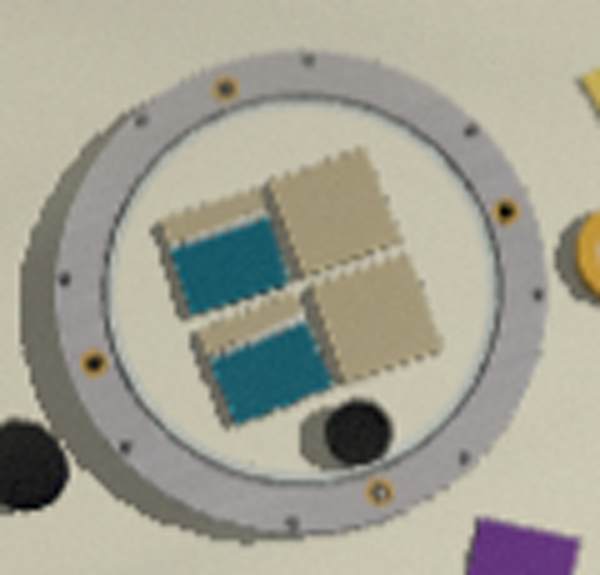

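View pics/sidec.png

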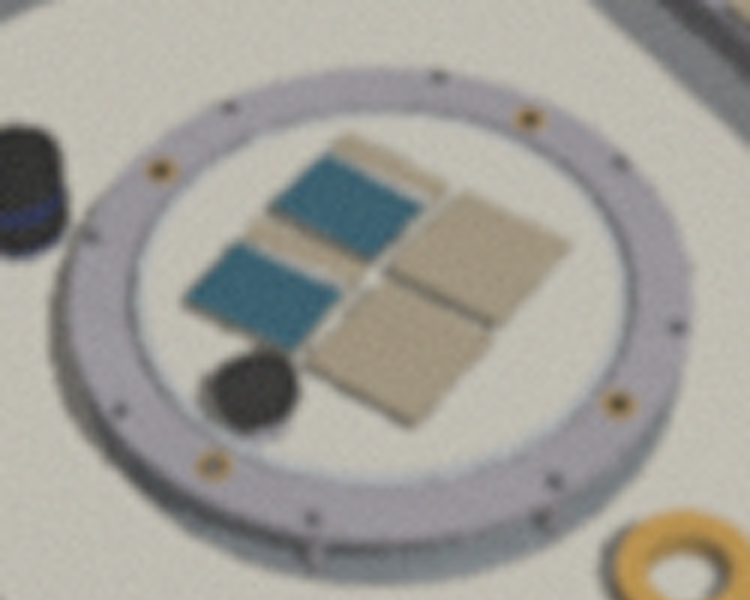

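The close crop confirms the choice. The head is at top px (256,206), about (453,-17), with its pin showing in the bushing at (260.5,218). Opposite bushings average to an axis at (578,28.5), and the hole radius comes out at 178 against the stated 179. The next hole clockwise is the one at about (515,196). I'm moving above the head now.

Emit:
carry_out(
  moves=[
    [[-23,-21,0],[0,0,0]],
    [[-23,-21,0],[0,0,0]],
    [[-23,-21,0],[0,0,0]],
    [[-23,-21,0],[0,0,0]],
    [[-23,-21,0],[0,0,0]],
    [[-23,-21,0],[0,0,0]],
    [[-23,-21,0],[0,0,0]],
    [[-23,-21,0],[0,0,0]],
    [[-23,-21,0],[0,0,0]],
  ],
  claw=255,
)

```text
time_s: 0.9
position: [339.4, 233.7, 236.3]
orientation: [[-0.912, 0.41, -0.003], [0.41, 0.912, -0.003], [0.002, -0.004, -1.0]]
wrist_force: [0.5, 0.3, 0.1]
gripper_width: 0.003
```

Emit:
carry_out(
  moves=[
    [[-23,-21,0],[0,0,0]],
    [[-23,-21,0],[0,0,0]],
    [[-23,-21,0],[0,0,0]],
    [[-23,-21,0],[0,0,0]],
    [[-23,-21,0],[0,0,0]],
    [[-23,-21,0],[0,0,0]],
    [[-23,-21,0],[0,0,0]],
    [[0,0,0],[0,0,0]],
    [[0,0,0],[0,0,0]],
  ],
)

```text
time_s: 1.65
position: [428.6, 17.9, 236.4]
orientation: [[-0.91, 0.415, -0.003], [0.415, 0.91, -0.004], [0.001, -0.005, -1.0]]
wrist_force: [0.5, -0.7, 0.3]
gripper_width: -0.001
```

```bash
python3 - <<'E'
from h import *
s=robot.sense(); p=s['position'];R=s['orientation'];print(s['time_s'],p,s['wrist_force'],s['q'],s['gripper_width'],np.linalg.norm(s['qd'])); print(R)
print('delta tool to head',R.T@(np.array([454.5,-17.8,200])-p))
im=vision.snapshot('wrist')[:,:,::-1]; cv2.imwrite('pics/w1.png',im)
E
```

```text
1.65 [428.63416757  17.9106252  236.43878543] [ 0.4673137  -0.66366747  0.32931314] [ -2.3765764    1.76854248 105.50897784  -0.23556404  72.89905347
 -67.78379315] -0.001397939885688254 4.037908678066786
[[-0.9097913   0.41505337 -0.00323969]
 [ 0.41506375  0.9097844  -0.00379851]
 [ 0.00137083 -0.00480053 -0.99998754]]
delta tool to head [-38.40464676 -21.5783433   36.49018129]
```

View pics/w1.png

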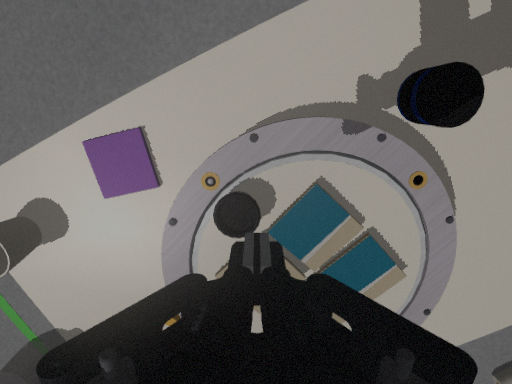

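The wrist view shows the head at (237,214), the pinned bushing at (210,181), the next open hole at (418,180) and the closed fingertips at (258,245). I'll measure the head here as a cross-check.

```bash
python3 - <<'E'
from h import *
im=cv2.imread('pics/w1.png')
print(plane('wrist',[[210,181],[418,180]],55))
m=(im.max(2)<65).astype('uint8'); k=np.zeros_like(m); k[185:240,205:243]=m[185:240,205:243]
ys,xs=np.where(k); print(xs.min(),xs.max(),ys.min(),ys.max())
cv2.imwrite('pics/w1c.png',cv2.resize(im[165:265,180:300],None,fx=6,fy=6,interpolation=cv2.INTER_CUBIC))
for p in((237,214),(214,214),(260,214),(237,192),(237,237)): print(p,plane('wrist',p,88)[0][:2].round(1))
E
```

```text
[[412.05261997 -35.41907286  55.        ]
 [515.52321667 196.72149402  55.        ]]
209 242 185 237
(237, 214) [453.1 -16.2]
(214, 214) [442.4 -39.9]
(260, 214) [463.7   7.3]
(237, 192) [429.7  -5. ]
(237, 237) [479.  -28.7]
```

View pics/w1c.png

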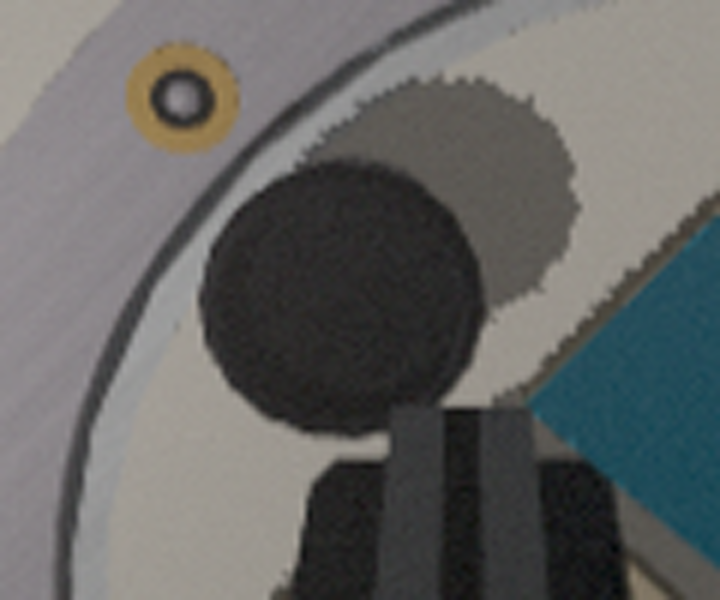

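The three estimates of the head agree within 2 mm, at about (454.5,-17.5). I'm going above it and down to 20 mm or more over the rim.

Emit:
carry_out(
  moves=[
    [[-10,-5.5,5],[0,0,0]],
    [[-10,-5.5,10],[0,0,0]],
    [[-10,-5.5,20],[0,0,0]],
    [[-8,-5,20],[0,0,0]],
    [[0,0,20],[0,0,0]],
    [[0,0,20],[0,0,0]],
    [[0,0,10],[0,0,0]],
    [[0,0,0],[0,0,0]],
    [[0,0,0],[0,0,0]],
  ],
)

```text
time_s: 2.45
position: [456.1, -17.2, 121.8]
orientation: [[-0.914, 0.406, -0.004], [0.406, 0.914, -0.004], [0.002, -0.005, -1.0]]
wrist_force: [-0.1, 0.2, 0.2]
gripper_width: -0.007
```

```bash
python3 - <<'E'
from h import *
s=robot.sense(); p=s['position'];R=s['orientation'];print(s['time_s'],p,s['wrist_force'])
print(R.T@(np.array([454.6,-17.6,100])-p), R[:,2])
im=vision.snapshot('wrist')[:,:,::-1]; cv2.imwrite('pics/w2.png',cv2.resize(im[160:330,150:360],None,fx=3.5,fy=3.5,interpolation=cv2.INTER_CUBIC))
E
```

```text
2.45 [456.13473342 -17.2372416  121.81712297] [-0.11748134  0.15204036  0.16992918]
[ 1.20631259 -0.84745673 21.82430943] [-0.00404772 -0.00355944 -0.99998547]
```

View pics/w2.png

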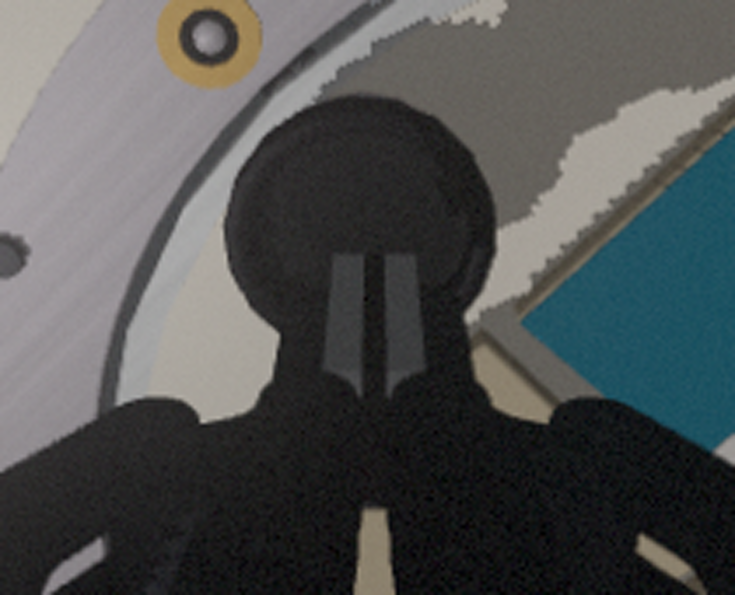

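The fingertips sit about 2 mm to the right (+y tool) of the head's centre line. I'll correct that and go down to just above the floor.

Emit:
carry_out(
  moves=[
    [[1.5,-2,5],[0,0,0]],
    [[0,0,8],[0,0,0]],
    [[0,0,8],[0,0,0]],
    [[0,0,6],[0,0,0]],
    [[0,0,0],[0,0,0]],
  ],
)

```text
time_s: 2.92
position: [454.8, -18.5, 94.4]
orientation: [[-0.914, 0.405, 0.001], [0.405, 0.914, -0.004], [-0.002, -0.004, -1.0]]
wrist_force: [0.4, -0.2, -0.0]
gripper_width: -0.003
```

```bash
python3 - <<'E'
from h import *
s=robot.sense(); p=s['position'];R=s['orientation'];print(s['time_s'],p,s['wrist_force'])
print(R.T@(np.array([454.6,-17.6,70])-p))
im=vision.snapshot('wrist')[:,:,::-1]; cv2.imwrite('pics/w3.png',cv2.resize(im[160:330,150:360],None,fx=3.5,fy=3.5,interpolation=cv2.INTER_CUBIC))
E
```

```text
2.9167 [454.8309389  -18.50669707  94.42218576] [ 0.41572073 -0.182134   -0.04089694]
[ 0.63352444  0.82152681 24.41807385]
```

View pics/w3.png

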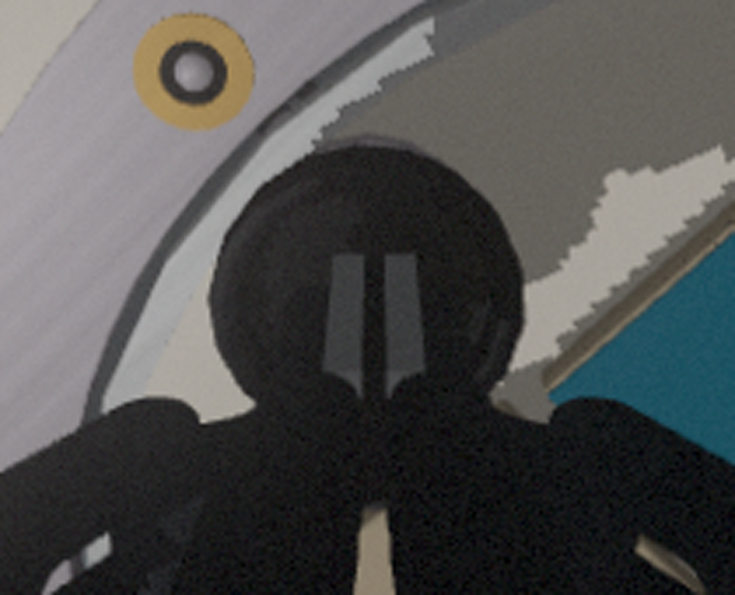

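The bushing with the pin shows at (192,72) and the fingertips at (374,255) are inside the rim. A shift of about +1.8 x and -1 y centres them. Pressing now.

Emit:
carry_out(
  moves=[
    [[1.8,-1,2],[0,0,0]],
    [[0,0,3],[0,0,0]],
    [[0,0,3],[0,0,0]],
    [[0,0,3],[0,0,0]],
    [[0,0,3],[0,0,0]],
    [[0,0,2],[0,0,0]],
    [[0,0,0],[0,0,0]],
  ],
)

```text
time_s: 3.55
position: [453.5, -18.9, 79.3]
orientation: [[-0.915, 0.405, 0.003], [0.405, 0.915, -0.005], [-0.005, -0.003, -1.0]]
wrist_force: [-3.6, -0.6, 6.6]
gripper_width: -0.003
```

Emit:
carry_out(
  moves=[
    [[0,0,2.5],[0,0,0]],
    [[0,0,2.5],[0,0,0]],
    [[0,0,1],[0,0,0]],
    [[0,0,0],[0,0,0]],
  ],
)

```text
time_s: 3.88
position: [453.6, -19.2, 74.3]
orientation: [[-0.915, 0.404, 0.004], [0.404, 0.915, -0.005], [-0.005, -0.003, -1.0]]
wrist_force: [-3.9, -0.4, 9.1]
gripper_width: -0.001
```

```bash
python3 - <<'E'
from h import *
s=robot.sense(); print(s['time_s'],s['position'],s['wrist_force'])
im=vision.snapshot('wrist')[:,:,::-1]; cv2.imwrite('pics/w4.png',cv2.resize(im[160:330,150:360],None,fx=3.5,fy=3.5,interpolation=cv2.INTER_CUBIC))
E
```

```text
3.8833 [453.6284318  -19.16714985  74.2695172 ] [-3.87695414 -0.36385671  9.10550376]
```

View pics/w4.png

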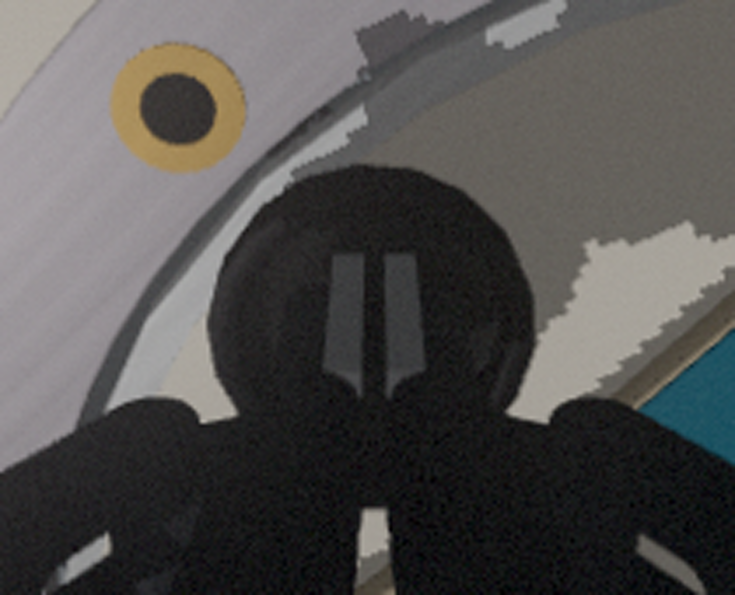

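The pin has left the hole: the bushing at (178,108) is now dark, and the force is 9.1 N. I'll press a bit more for margin, then start pushing clockwise. In tool axes the tangent is at 45°, and it turns with progress.

Emit:
carry_out(
  moves=[
    [[0,0,1.5],[0,0,0]],
    [[1.4,1.4,0.3],[0,0,0]],
    [[2,2.1,0],[0,0,0]],
    [[2,2.2,0],[0,0,0]],
    [[2,2.3,0],[0,0,0]],
    [[1.9,2.4,0],[0,0,0]],
  ],
)

```text
time_s: 4.43
position: [450.9, -7.1, 75.2]
orientation: [[-0.914, 0.405, 0.008], [0.405, 0.914, -0.008], [-0.011, -0.004, -1.0]]
wrist_force: [-3.2, -2.0, 8.9]
gripper_width: -0.002
```

```bash
cat > st.py <<'E'
from h import *
s=robot.sense(); p=s['position'];R=s['orientation']; A=np.array([578.7,28.9]); v=p[:2]-A
th=np.degrees(np.arctan2(v[1],v[0]))%360; t=np.array([v[1],-v[0],0])/np.hypot(*v); tt=R.T@t; f=s['wrist_force']
print(s['time_s'],p.round(2),'F',f.round(1),'r',np.hypot(*v).round(1),'prog',201-th,'phi',np.degrees(np.arctan2(tt[1],tt[0])),'Ft',f@t,'Frad',f[:2]@v/np.hypot(*v)); print(R.round(4).tolist())
E
python3 st.py; python3 - <<'E'
from h import *
im=vision.snapshot('wrist')[:,:,::-1]; cv2.imwrite('pics/w5.png',im)
E
```

```text
4.4333 [450.93  -7.12  75.19] F [-3.2 -2.   8.9] r 132.7 prog 5.253859535804821 phi 50.3843124070649 Ft -0.9974883254514763 Frad 3.6522593706969686
[[-0.9144, 0.4047, 0.0085], [0.4046, 0.9144, -0.0078], [-0.0109, -0.0037, -0.9999]]
```

View pics/w5.png

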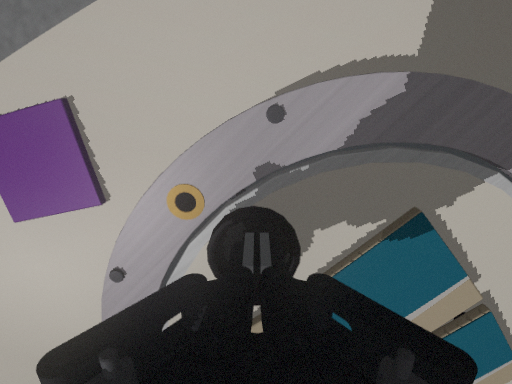

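The tangential force is -1 N, which matches table friction, and the tip stays in the dish as the head moves with it. Continuing along the arc.

Emit:
carry_out(
  moves=[
    [[3.1,3.9,0.3],[0,0,0]],
    [[3.0,4.0,0.2],[0,0,0]],
    [[2.8,4.1,0.2],[0,0,0]],
    [[2.6,4.2,0.2],[0,0,0]],
    [[2.5,4.3,0.2],[0,0,0]],
    [[2.3,4.4,0.2],[0,0,0]],
    [[2.1,4.5,0.2],[0,0,0]],
    [[2.0,4.6,0.2],[0,0,0]],
  ],
)

```text
time_s: 5.15
position: [449.0, 31.7, 76.6]
orientation: [[-0.914, 0.405, 0.018], [0.405, 0.914, -0.012], [-0.021, -0.004, -1.0]]
wrist_force: [-0.4, -6.3, 5.1]
gripper_width: 0.001
```

```bash
python3 st.py
```

```text
5.15 [449.    31.7   76.56] F [-0.4 -6.3  5.1] r 129.7 prog 22.23749116818132 phi 67.34892390877977 Ft -6.347929919650978 Frad 0.2682207230479389
[[-0.9141, 0.4051, 0.018], [0.4049, 0.9143, -0.012], [-0.0213, -0.0037, -0.9998]]
```

The tip has drifted up to 68.6 mm, so the pin is now riding under the ring, which is fine. I'll press a bit more and take out the small tilt as it goes on.

Emit:
carry_out(
  moves=[
    [[2.0,4.6,0.8],[0,0.005,0]],
    [[1.8,4.7,0.6],[0,0.005,0]],
    [[1.6,4.7,0.5],[0,0.004,0]],
    [[1.5,4.8,0.4],[0,0.004,0]],
    [[1.3,4.8,0.4],[0,0.004,0]],
    [[1.1,4.9,0.4],[0,0.004,0]],
    [[0.9,4.9,0.4],[0,0.003,0]],
    [[0.7,5.0,0.4],[0,0.003,0]],
    [[0.5,5.0,0.4],[0,0.003,0]],
  ],
)

```text
time_s: 5.9
position: [461.1, 77.2, 76.4]
orientation: [[-0.914, 0.406, -0.002], [0.406, 0.914, 0.001], [0.002, -0.0, -1.0]]
wrist_force: [0.5, -4.4, 7.3]
gripper_width: 0.0
```

```bash
python3 st.py;  python3 - <<'E'
from h import *
im=vision.snapshot('wrist')[:,:,::-1]; cv2.imwrite('pics/w6.png',im)
E
```

```text
5.9 [461.09  77.22  76.37] F [ 0.5 -4.4  7.3] r 127.2 prog 43.334215467367756 phi 88.3849066562346 Ft -3.8618752610021105 Frad -2.083686473273287
[[-0.9139, 0.4059, -0.0021], [0.4059, 0.9139, 0.0008], [0.0022, -0.0002, -1.0]]
```

View pics/w6.png

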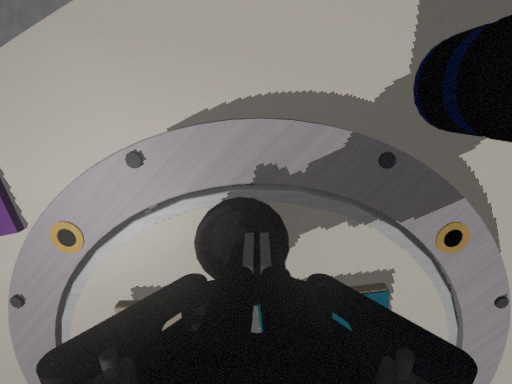

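The head at (241,240) trails the tip at (257,245) by about 9 mm. The tip is against the inner side of the rim and both move together, with the table about 40° round. Continuing, with a slight outward correction.

Emit:
carry_out(
  moves=[
    [[0.4,5.0,0.4],[0,0.001,0]],
    [[0.2,5.0,0.4],[0,0.001,0]],
    [[0,5.0,0.4],[0,0.001,0]],
    [[-0.2,5.0,0.4],[0,0.001,0]],
    [[-0.4,5.0,0.4],[0,0.001,0]],
    [[-0.6,5.0,0.4],[0,0.001,0]],
    [[-0.8,4.9,0.4],[0,0.001,0]],
    [[-0.9,4.9,0.4],[0,0.001,0]],
  ],
)

```text
time_s: 6.62
position: [483.8, 113.3, 76.3]
orientation: [[-0.914, 0.407, -0.0], [0.407, 0.914, 0.002], [0.001, 0.002, -1.0]]
wrist_force: [0.6, -4.6, 6.2]
gripper_width: 0.003
```

```bash
python3 st.py;  python3 - <<'E'
from h import *
im=vision.snapshot('wrist')[:,:,::-1]; cv2.imwrite('pics/w7.png',im)
E
```

```text
6.6167 [483.8  113.33  76.33] F [ 0.6 -4.6  6.2] r 127.0 prog 62.65833141873998 phi 107.67014300520619 Ft -3.07058200355894 Frad -3.4941195776487284
[[-0.9136, 0.4065, -0.0001], [0.4065, 0.9136, 0.0019], [0.0009, 0.0017, -1.0]]
```

View pics/w7.png

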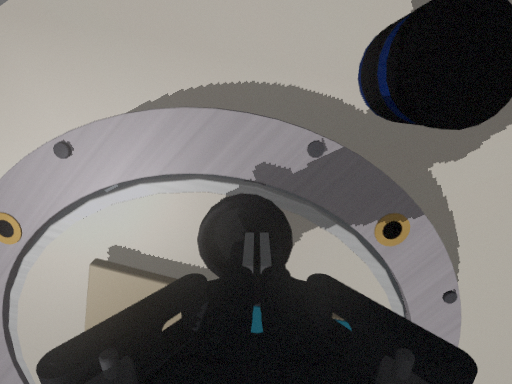

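Going well: the head is at (245,238) and the target bushing at (393,229). Continuing, then slowing down.

Emit:
carry_out(
  moves=[
    [[-1.4,4.3,0.4],[0,0.001,0]],
    [[-1.6,4.2,0.4],[0,0.001,0]],
    [[-1.7,4.2,0.4],[0,0.001,0]],
    [[-1.9,4.1,0.4],[0,0.001,0]],
    [[-2.0,4.0,0.4],[0,0.001,0]],
    [[-2.1,4.0,0.4],[0,0.001,0]],
  ],
)

```text
time_s: 7.17
position: [506.5, 132.9, 76.3]
orientation: [[-0.914, 0.407, -0.001], [0.407, 0.914, 0.004], [0.002, 0.004, -1.0]]
wrist_force: [-1.2, -2.2, 8.1]
gripper_width: -0.001
```

```bash
python3 st.py;  python3 - <<'E'
from h import *
im=vision.snapshot('wrist')[:,:,::-1]; cv2.imwrite('pics/w8.png',im)
E
```

```text
7.1667 [506.51 132.89  76.31] F [-1.2 -2.2  8.1] r 126.6 prog 76.23122609813288 phi 121.23481924463498 Ft -2.2888437041638254 Frad -1.1440557675409173
[[-0.9136, 0.4067, -0.0005], [0.4067, 0.9136, 0.0044], [0.0023, 0.0038, -1.0]]
```

View pics/w8.png

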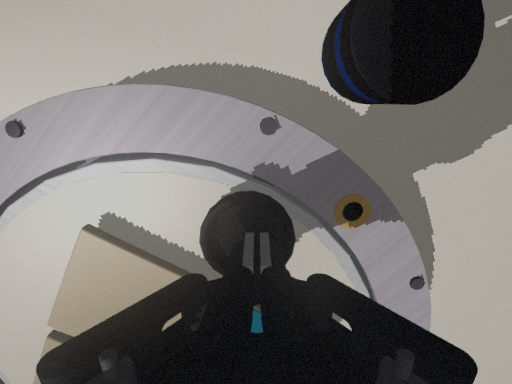

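```bash
python3 - <<'E'
from h import *
A=np.array([578.7,28.9])
h=plane('wrist',[[247,236]],76.5)[0][:2]; b=plane('wrist',[[352.5,210.5]],55)[0][:2]
for v in(h-A,b-A): print(np.hypot(*v), np.degrees(np.arctan2(v[1],v[0])))
E
```

```text
134.44215317249603 128.32732688329807
178.97928944208917 110.5193072942656
```

Emit:
carry_out(
  moves=[
    [[0,0,-1.4],[0,0,0]],
    [[-1.2,2,-1.2],[0,0,0]],
    [[-1.2,1.9,0],[0,0,0]],
  ],
)

```text
time_s: 7.47
position: [509.5, 135.3, 77.8]
orientation: [[-0.914, 0.407, -0.005], [0.407, 0.914, 0.003], [0.006, 0.0, -1.0]]
wrist_force: [-4.5, -7.9, 3.0]
gripper_width: 0.002
```

```bash
python3 st.py
```

```text
7.4667 [509.46 135.28  77.83] F [-4.5 -7.9  3. ] r 126.9 prog 77.94230937061545 phi 122.95584104955877 Ft -8.124770309507753 Frad -4.185673956515023
[[-0.9136, 0.4065, -0.0049], [0.4065, 0.9136, 0.0026], [0.0055, 0.0004, -1.0]]
```

About 17.8° remained before that move. The tip is now at 69.8 mm, high enough for the pin to spring in. Continuing slowly.

Emit:
carry_out(
  moves=[
    [[-1.7,2.5,0.2],[0,0,0]],
    [[-1.7,2.5,0.2],[0,0,0]],
    [[-1.8,2.4,0.2],[0,0,0]],
    [[-1.8,2.4,0.2],[0,0,0]],
    [[-1.9,2.3,0.2],[0,0,0]],
    [[-1.9,2.3,0.2],[0,0,0]],
  ],
)

```text
time_s: 7.97
position: [523.9, 142.4, 76.6]
orientation: [[-0.913, 0.407, -0.011], [0.407, 0.913, -0.001], [0.01, -0.006, -1.0]]
wrist_force: [-4.4, -2.7, 3.5]
gripper_width: -0.001
```

```bash
python3 st.py;  python3 - <<'E'
from h import *
im=vision.snapshot('wrist')[:,:,::-1]; cv2.imwrite('pics/w9.png',im)
E
```

```text
7.9667 [523.89 142.44  76.57] F [-4.4 -2.7  3.5] r 126.1 prog 85.2317240047421 phi 130.18338368876104 Ft -5.132840287683672 Frad -0.5634871491367713
[[-0.9132, 0.4075, -0.0111], [0.4075, 0.9132, -0.0012], [0.0096, -0.0056, -0.9999]]
```

View pics/w9.png

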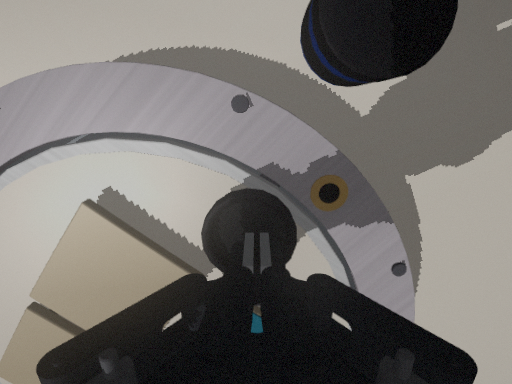

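Emit:
carry_out(
  moves=[
    [[-1.5,1.8,-1.0],[-0.002,-0.004,0]],
    [[-1.8,2.1,-0.8],[-0.002,-0.004,0]],
    [[-1.8,2.0,-0.2],[0,0,0]],
    [[-1.7,1.8,0],[0,0,0]],
    [[-1.4,1.5,0],[0,0,0]],
  ],
)

```text
time_s: 8.43
position: [532.1, 145.9, 76.5]
orientation: [[-0.913, 0.408, -0.012], [0.408, 0.913, -0.005], [0.009, -0.009, -1.0]]
wrist_force: [-3.2, -1.4, 7.2]
gripper_width: 0.006
```

```bash
python3 st.py;  python3 - <<'E'
from h import *
im=vision.snapshot('wrist')[:,:,::-1]; cv2.imwrite('pics/w10.png',im)
E
```

```text
8.4333 [532.13 145.95  76.52] F [-3.2 -1.4  7.2] r 126.0 prog 89.3049595566709 phi 134.2303233714684 Ft -3.435588086345568 Frad -0.09421836831035946
[[-0.913, 0.4079, -0.012], [0.4079, 0.913, -0.005], [0.0089, -0.0094, -0.9999]]
```

View pics/w10.png

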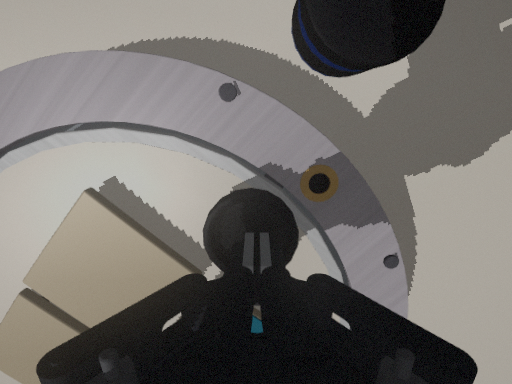

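About 4–5° remain. I'll raise the tip first so that the pin is free to spring up.

Emit:
carry_out(
  moves=[
    [[0,0,-1.5],[0,-0.004,0]],
    [[0,0,-1.2],[-0.004,-0.004,0]],
    [[0,0,0],[0,0,0]],
  ],
)

```text
time_s: 8.73
position: [532.4, 146.2, 79.2]
orientation: [[-0.913, 0.408, -0.002], [0.408, 0.913, -0.004], [-0.0, -0.005, -1.0]]
wrist_force: [0.3, 0.1, 0.7]
gripper_width: 0.006
```

```bash
python3 st.py;  python3 - <<'E'
from h import *
s=vision.snapshot('wrist')[:,:,::-1]; cv2.imwrite('pics/w11.png',cv2.resize(s[150:300,170:370],None,fx=4,fy=4,interpolation=cv2.INTER_CUBIC))
A=np.array([578.7,28.9])
h=plane('wrist',[[251,232.5]],76.5)[0][:2]; b=plane('wrist',[[319,183]],55)[0][:2]
for v in(h-A,b-A): print(np.hypot(*v), np.degrees(np.arctan2(v[1],v[0])))
E
```

```text
8.7333 [532.39 146.24  79.16] F [0.3 0.1 0.7] r 126.1 prog 89.46253677949011 phi 134.38988952809885 Ft 0.2841173304277292 Frad 0.008662995009110901
[[-0.913, 0.4079, -0.0017], [0.4079, 0.913, -0.0043], [-0.0002, -0.0046, -1.0]]
133.92046789124876 115.71512666862434
178.5381959547569 110.36205392999226
```

View pics/w11.png

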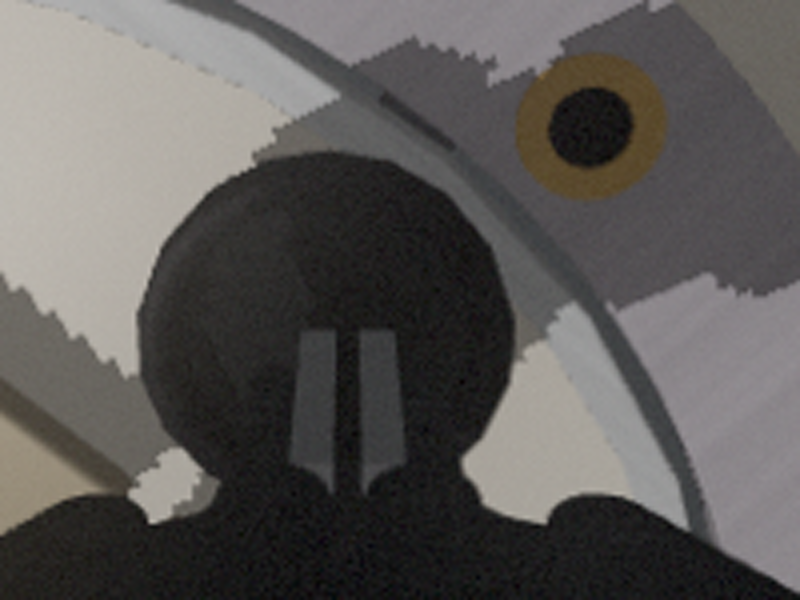

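The tip hangs free inside the rim. About 5.3° (12 mm) remains to the hole. I'm pushing on slowly.

Emit:
carry_out(
  moves=[
    [[-1.4,1.4,0],[0,0,0]],
    [[-1.5,1.5,0],[0,0,0]],
    [[-1.5,1.5,0],[0,0,0]],
    [[-1.5,1.5,0],[0,0,0]],
    [[-1.5,1.5,0],[0,0,0]],
  ],
)

```text
time_s: 9.2
position: [541.4, 149.6, 79.5]
orientation: [[-0.913, 0.408, -0.005], [0.408, 0.913, -0.006], [0.002, -0.007, -1.0]]
wrist_force: [-0.8, -1.7, 8.3]
gripper_width: -0.001
```

```bash
python3 st.py
```

```text
9.2 [541.4  149.56  79.5 ] F [-0.8 -1.7  8.3] r 126.3 prog 93.82057390564555 phi 138.7435584818749 Ft -1.232284027231998 Frad -1.349013385898615
[[-0.913, 0.408, -0.0052], [0.408, 0.913, -0.0058], [0.0024, -0.0074, -1.0]]
```

At 71.5 mm tip height the upward force is 8.3 N, so the plunger has risen onto the tip and the pin should be in the hole. Checking by picture.

```bash
python3 - <<'E'
from h import *
s=vision.snapshot('wrist')[:,:,::-1]; cv2.imwrite('pics/w12.png',cv2.resize(s[150:300,170:370],None,fx=4,fy=4,interpolation=cv2.INTER_CUBIC))
E
```

View pics/w12.png

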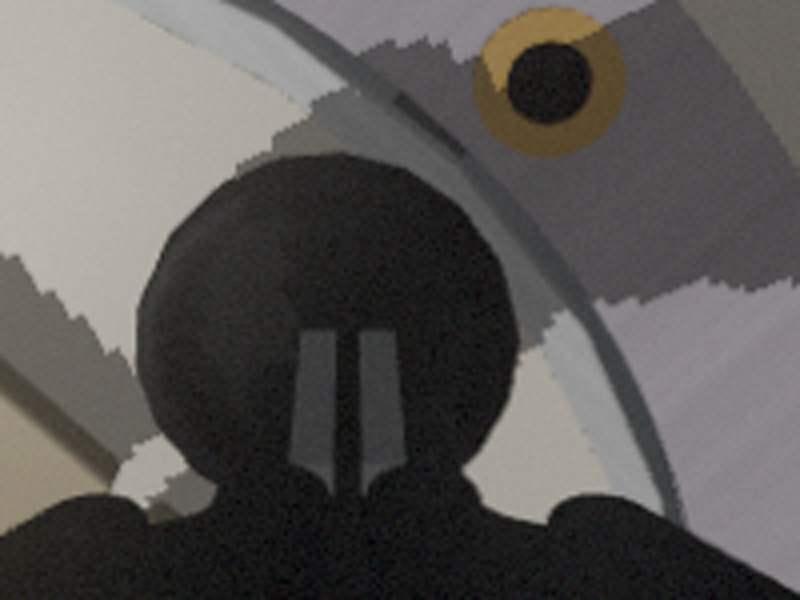

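```bash
python3 - <<'E'
from h import *
A=np.array([578.7,28.9])
for z in(76.5,79.5):
  h=plane('wrist',[[251.6,233]],z)[0][:2]; b=plane('wrist',[[307.3,170.5]],55)[0][:2]
  for v in(h-A,b-A): print(z,np.hypot(*v), np.degrees(np.arctan2(v[1],v[0])))
E
```

```text
76.5 133.00825711768158 111.06145311968471
76.5 178.4233566233373 110.53071297339889
79.5 134.11357003073127 111.48337140588008
79.5 178.4233566233373 110.53071297339889
```

Emit:
carry_out(
  moves=[
    [[0,0,-1.5],[0,0,0]],
    [[0,0,0],[0,0,0]],
  ],
)

```text
time_s: 9.42
position: [542.5, 149.8, 82.4]
orientation: [[-0.913, 0.408, -0.004], [0.408, 0.913, -0.006], [0.001, -0.007, -1.0]]
wrist_force: [-7.7, -2.4, 9.0]
gripper_width: 0.0
```

```bash
python3 st.py
```

```text
9.4167 [542.46 149.8   82.38] F [-7.7 -2.4  9. ] r 126.2 prog 94.31262762950178 phi 139.2304703447824 Ft -8.060618788439468 Frad -0.12255847022868237
[[-0.913, 0.408, -0.0037], [0.4081, 0.9129, -0.0055], [0.0011, -0.0065, -1.0]]
```

The head is at the hole to within 1°. The plunger follows the tip up to 74.4 mm, which is only possible in the hole. I'll ease off sideways and lift.

Emit:
carry_out(
  moves=[
    [[1.2,-1.0,-1],[0,0,0]],
    [[1.5,-1.3,-2],[0,0,0]],
    [[0.8,-0.7,-2],[0,0,0]],
    [[0,0,-2],[0,0,0]],
    [[0,0,-2],[0,0,0]],
    [[0,0,0],[0,0,0]],
  ],
)

```text
time_s: 9.92
position: [540.2, 149.2, 94.0]
orientation: [[-0.913, 0.408, 0.002], [0.408, 0.913, -0.004], [-0.004, -0.003, -1.0]]
wrist_force: [-0.0, 0.3, 0.9]
gripper_width: 0.005
```

```bash
python3 st.py; python3 - <<'E'
from h import *
s=vision.snapshot('wrist')[:,:,::-1]; cv2.imwrite('pics/w13.png',cv2.resize(s[130:300,160:370],None,fx=3.5,fy=3.5,interpolation=cv2.INTER_CUBIC))
E
```

```text
9.9167 [540.24 149.23  93.95] F [-0.   0.3  0.9] r 126.3 prog 93.2728586970487 phi 138.19297936522773 Ft 0.06089740873665755 Frad 0.29025296071458156
[[-0.913, 0.408, 0.0021], [0.408, 0.913, -0.0041], [-0.0036, -0.0029, -1.0]]
```

View pics/w13.png

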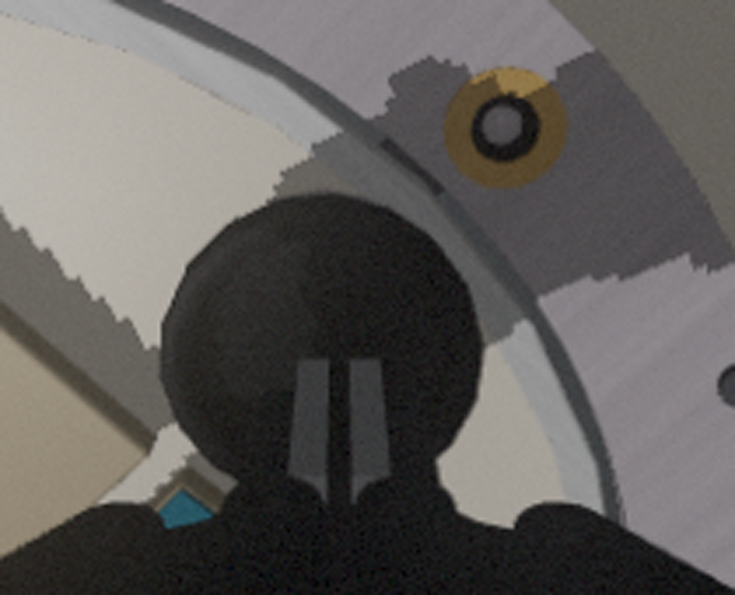

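The steel pin tip now shows in the next bushing at crop (503,127), and the force is down to about 0. Lifting the hand clear and back.

Emit:
carry_out(
  moves=[
    [[0,0,-8],[0,0,0]],
    [[0,0,-15],[0,0,0]],
    [[0,0,-25],[0,0,0]],
    [[0,0,-30],[0,0,0]],
    [[0,0,-30],[0,0,0]],
    [[10,0,-20],[0,0,0]],
    [[20,0,0],[0,0,0]],
    [[30,0,0],[0,0,0]],
    [[30,0,0],[0,0,0]],
    [[30,0,0],[0,0,0]],
  ],
)

```text
time_s: 10.8
position: [429.1, 198.0, 230.2]
orientation: [[-0.911, 0.413, 0.0], [0.413, 0.911, -0.004], [-0.002, -0.004, -1.0]]
wrist_force: [-0.2, 0.8, -0.2]
gripper_width: 0.0
```

Emit:
carry_out(
  moves=[
    [[20,15,0],[0,0,0]],
    [[20,15,0],[0,0,0]],
    [[20,15,0],[0,0,0]],
    [[10,10,0],[0,0,0]],
    [[0,0,0],[0,0,0]],
    [[0,0,0],[0,0,0]],
  ],
)

```text
time_s: 11.3
position: [381.0, 281.5, 233.8]
orientation: [[-0.912, 0.41, 0.003], [0.41, 0.912, -0.002], [-0.003, -0.001, -1.0]]
wrist_force: [-0.0, -0.1, 0.4]
gripper_width: 0.003
```

```bash
python3 st.py; python3 - <<'E'
from h import *
t=vision.snapshot('top')[:,:,::-1]; s=vision.snapshot('side')[:,:,::-1]
cv2.imwrite('pics/t9.png',cv2.resize(t[110:260,110:400],None,fx=2.75,fy=2.75,interpolation=cv2.INTER_CUBIC)); cv2.imwrite('pics/s9.png',cv2.resize(s[110:310,140:400],None,fx=3,fy=3,interpolation=cv2.INTER_CUBIC))
E
```

```text
11.3 [380.98 281.49 233.76] F [-0.  -0.1  0.4] r 320.8 prog 72.94731255199022 phi 117.7567773307468 Ft -0.09834582883121028 Frad -0.06381871105838542
[[-0.9122, 0.4098, 0.0027], [0.4098, 0.9122, -0.0023], [-0.0034, -0.001, -1.0]]
```

View pics/t9.png

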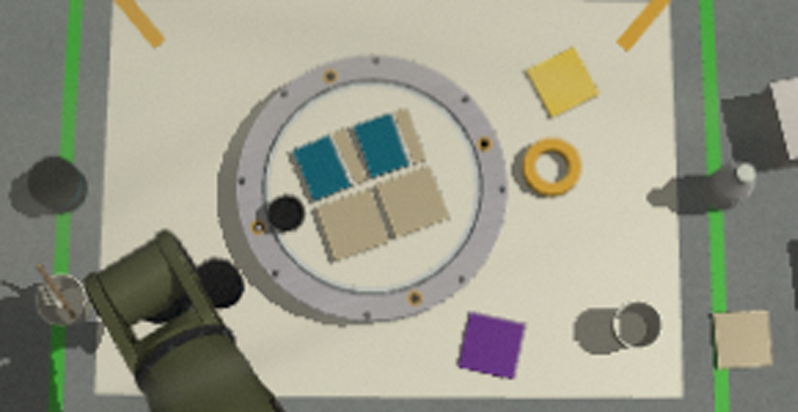

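View pics/s9.png

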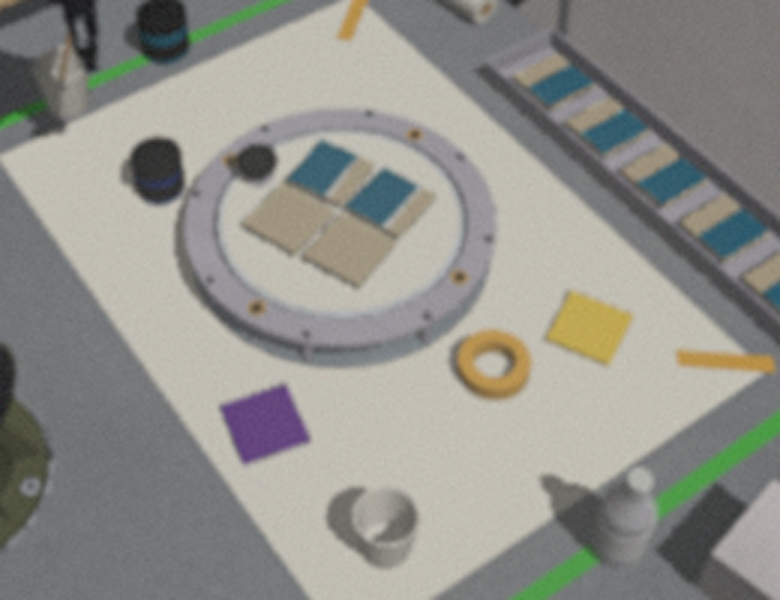

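The head at top crop (286,213) is a quarter turn on, at the left hole (258,227). All four coasters still sit two by two, and everything else is where it was. The robot touches nothing, so I'm handing in.

```bash
python3 -c "
from workcell import ticket; print(ticket.hand_in())"
```

```text
the job is handed in; nothing more can be done
None
```

The turntable is now at the next hole, a quarter turn clockwise. The plunger has sprung up into it, and the job was handed in at about 11.4 s of the 42 s allowed. I pressed the plunger with the closed fingertips (about 9 N) until its pin left the start hole. Then I pushed the table round by the rim of the dish, eased off at the hole and took the hand away.

**Last checks:**
- **Pin:** after I lifted off, the wrist picture shows the pin tip standing in the next bushing. The head measured within about 1° of that hole.
- **Coasters and bench:** in the last top and side pictures the four coasters sit in their two-by-two square, and the other things appear where they stood. I judged this by eye and did not measure it. The arm hid part of the jar beside the table in the top view, but the side view shows it standing in place.
- **Force:** the wrist force was about 0 with the hand clear.

**Disagreements:** the head's radius came out 1–2 mm over the stated 132 mm, within the calibration error. Partway round, the tip drifted in height and tilt by about 2 mm and 1°, which I corrected as I went.

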